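# Set the lazy susan's stop collar to the tallest tin

### The arm

A 6-joint arm with a two-finger parallel gripper is mounted at the origin on the work surface. World frame = base frame: x ahead of the robot, y to its left, z up, the work surface at z = 0. Lengths are in mm, angles in rad, forces in N, time in s.
With the tool pointing down it reaches from about 400 to 825 mm from the base axis. Payload 7 kg.
Tool frame: the origin (TCP) lies between the finger pads; the fingertips stand 8 mm ahead of it and the grasp point (between the pads) lies 11 mm behind it; z points along the fingers, y is the line along which they close (so a half turn about z gives the same grasp; the last joint's range is limited). The gripper opens to 88 mm and grips with 3 to 60 N. Pads are 19 mm wide; open, the fingers measure 130 mm over their backs; the gripper's body (78 mm by 193 mm) begins 47 mm behind the grasp point.
Start: joints at [1.464, 0.359, 0.012, 0, -1.224, -0.288], TCP at [259.627, 623.048, 234.561] pointing down, gripper open.
Joint ranges: [-3.07, 3.07], [-1.43, 2.12], [-1.02, 1.25], [-3.03, 1.67], [-3.05, -0], [-3.03, 3.03]. Speed limits (rad/s): [2.39, 2.39, 3.01, 3.14, 3.14, 3.14].

### API

Orientations are given as a unit quaternion [w, x, y, z].
In Python, from station import bot gives the robot as it stands.
- The arm moves only by the tool send_rows, never from a script. Its argument "plan" is a list of rows, each a list of 7 numbers: the shift along the tool's x, y, z in cm, then the turn, a rotation vector about the tool's x, y, z in rad, then the finger opening in cm, from 0 to 8.76. A call has 1 to 20 rows; each row is the pose to reach, as a shift and turn from the pose commanded when the call began, along the tool's axes at that moment; what a row does not reach only later rows make up. A row lasts 1/8 s, in which the tool goes at most 62.5 mm and 10.7 degrees, less where a joint would pass 70% of its speed; a pose out of reach is approached as far as the arm can. A call with a gripper value outside its range is refused whole. The fingers move at their own pace and stop on an object; "grip_force" is the grip in N (left out, the last holds). Time passes only in rows, so rows that repeat a pose let the fingers close. It gives the time, the measured TCP pose, the force, the opening and the grip force at its end, in the units of the state.
- bot.read_state(): the state, without advancing time (a new reading comes with each control period).
- bot.grab_frame(name): name is "scene" or "side" or "wrist"; returns a dict with "frame" (480x640x3 uint8, red, green, blue), "fx", "fy", "cx", "cy" (pixels), "view" (4x4, takes a point from world to camera coordinates). Camera axes: x right, y down, z forward; pixel columns grow to the right and rows downward; lengths in mm; the calibration is good to about 2 mm. The wrist camera is an equidistant fisheye: a pixel r from the principal point sees the ray r / f radians off the axis. A picture is of the moment at which its call begins. There is no depth.
- bot.finish_job(): hands the job in; it is judged then, once.
Trained networks look in a picture, given as the dict that the camera call returned (one of the last four; its "shot" number tells which), for a name from the list of things; names that differ only in an ending like _2 or _b are one class to them, and where a whole thing is asked for, a point or a joint stands for the part that bears it (a point fixed in the world has none). Each returns a list of dicts, best first, with "p" (0 to 1); they miss things now and then, are a little off and sometimes report something else, mostly with a low value. They report only what shows in the picture. A call takes as long as a camera call. They do not tell look-alikes from the thing itself.
- bot.recognise(query, picture): "xyz" ([x, y, z] in mm, in world coordinates, good to about 4 mm: the middle of the surface that is visible of it).
- bot.regions_of(query, picture): "region" (480x640 bool, what is visible of it).
The state is a dict: "time": time; "q": joint angles; "dq": joint speeds; "joint_torque": joint torques, N m; "tool_pos": TCP position; "tcp_rot": TCP orientation; "ft_force": force on the tool from outside, world axes, zero at the start; "wrist_torque": the same for the moment, N m; "width": finger opening in mm; "grasp_force": force on a finger pad.
Only numpy, scipy, OpenCV 4.12 (cv2) and the standard library are available. Lean on these libraries where they do the work, as an engineer would, in place of code of your own. Each camera call takes 0.05 s, during which the arm holds its last target. There are 200 camera calls.

### The job

The lazy susan's upper tier is about to go back on. Grip the knurled collar on the threaded post in the middle of the lazy susan and spin it up until its top face is level with the top of the tallest tin on the platter, then let go of it. Leave the tallest tin standing where it is.

Things in the scene. Friction and masses are not known exactly. Their poses are not given: they have to be found in the camera images.
- susan: White round lazy susan, 330 mm across, platter top 30 mm above the work surface; it is fixed and does not turn. Origin: underside centre, z up. A steel threaded post, 26 mm thick, rises from its middle and ends 146 mm above the work surface. Five loose aluminium tins and an egg cup ring the post in any order, centres 118 mm from its axis, their sides 87 mm from it.
- collar_mid (a point): Round knurled steel collar on the lazy susan's threaded post, 50 mm across, 20 mm high. The point is on its axis, half-way up: its top face is 10 mm higher. z is up, x turns with it. It starts 15 to 22 mm too low. The smaller knurled nut on a loose black-footed screw elsewhere is a bystander.
- collar (a joint): Turn of the collar on its steep right-handed thread, rad. It grows anticlockwise seen from above, which lifts the collar 15.9 mm per rad (100 mm a full turn), so follow it up while turning. 0 is its low end (collar middle 100 mm above the work surface), 2.7 its high end. Takes about 0.15 N m to turn and stays where left.
- tall_tin_top (a point): Centre of the top of the tallest tin on the lazy susan: 62 mm across, 110 mm high (the other four tins are 80 or 60 mm high), about 0.26 kg, loose. Its top is 140 mm above the work surface; z points up.
Mind the look-alikes: they are no part of the job. What is shaped like the part that bears tall_tin_top but pink or purple is not meant.

How it is judged:
By the outcome, as a careful person would: the job done as asked, in the order asked, and still so for the second after the job is handed in, with the robot touching nothing.
It also fails if it takes over 35 s, if anything falls off the work surface, if the arm or the gripper's body presses on something with over 40 N, if the wrist force passes 120 N, or if a joint passes its speed limit or range.

## Working session

There is one attempt and no reset: what is moved stays moved. The work goes in short steps, Python scripts to look and compute and a tool call to move; the robot and the scene stay as the last step left them, time stands still between calls to the robot, and variables do not carry over. Pictures are saved under pics/ and viewed, at most 10 in all, crops included, and the job is handed in when it is done.

Besides the shell and the picture viewer there is one more tool, called after "Request:" as name([rows], argument=value, ...), one row to a line, values as JSON. send_rows: Moves the arm, as the interface text tells. Its arguments: {"type":"object","properties":{"plan":{"type":"array"},"grip_force":{"type":"number"}},"required":["plan"]}

```bash
mkdir -p pics; ls
python3 - <<'E'
from station import bot
import cv2, numpy as np
s=bot.read_state(); print(s)
for c in ("scene","side"):
    f=bot.grab_frame(c); cv2.imwrite(f"pics/{c}0.png",f["frame"][:,:,::-1])
    print(c,f["fx"],np.round(f["view"],3).tolist())
    for n in ("susan","collar_mid","tall_tin_top"):
        for r in bot.recognise(n,f): 
            P=f["view"]@np.r_[r["xyz"],1]; print(n,round(r["p"],2),np.round(r["xyz"]),np.round([f["fx"]*P[0]/P[2]+f["cx"],f["fy"]*P[1]/P[2]+f["cy"]]))
E
```

```text
pics
{'time': 0.0, 'q': array([ 1.46405105e+00,  3.59354851e-01,  1.10674424e-02, -3.64995584e-04,
       -1.22405955e+00, -2.88120814e-01]), 'dq': array([ 0.00202094, -0.00069908, -0.00018557, -0.00111376, -0.00036785,
        0.00021113]), 'joint_torque': array([-1.04899147e-03, -5.82726359e+01,  2.93049645e+01,  6.99740946e+00,
        6.91365130e-03, -1.60767645e-04]), 'tool_pos': array([259.48654183, 622.62954545, 233.64443192]), 'tcp_rot': array([ 7.87668456e-04,  9.80560821e-01, -1.96213775e-01, -1.00668258e-04]), 'ft_force': array([ 0.06180487, -0.10184321, -0.80334149]), 'wrist_torque': array([-0.03785986, -0.02616508,  0.0251027 ]), 'grasp_force': 0.0, 'width': 87.30562357108968}
scene 467.37702924890726 [[-0.784, 0.621, -0.005, 411.989], [0.442, 0.552, -0.707, -124.601], [-0.436, -0.556, -0.707, 974.147], [0.0, 0.0, 0.0, 1.0]]
susan 0.84 [500.  96.  29.] [371. 324.]
collar_mid 0.94 [493.  86. 123.] [376. 276.]
tall_tin_top 0.97 [449. -22. 113.] [347. 224.]
tall_tin_top 0.92 [ 609. -184.   82.] [205. 227.]
tall_tin_top 0.73 [ 470. -218.   82.] [265. 182.]
side 444.6150079737114 [[0.953, -0.302, 0.021, -477.077], [-0.141, -0.504, -0.852, 154.974], [0.268, 0.809, -0.523, 610.082], [0.0, 0.0, 0.0, 1.0]]
susan 0.59 [469.   7.  30.] [303. 272.]
susan 0.25 [469.  53. 122.] [295. 210.]
collar_mid 0.63 [472.  53. 118.] [297. 211.]
collar_mid 0.46 [472.  10.  33.] [304. 269.]
tall_tin_top 0.76 [ 445. -256.   84.] [347. 374.]
tall_tin_top 0.68 [ 592. -223.   76.] [448. 332.]
tall_tin_top 0.66 [433. -62. 108.] [291. 259.]
```

View pics/scene0.png

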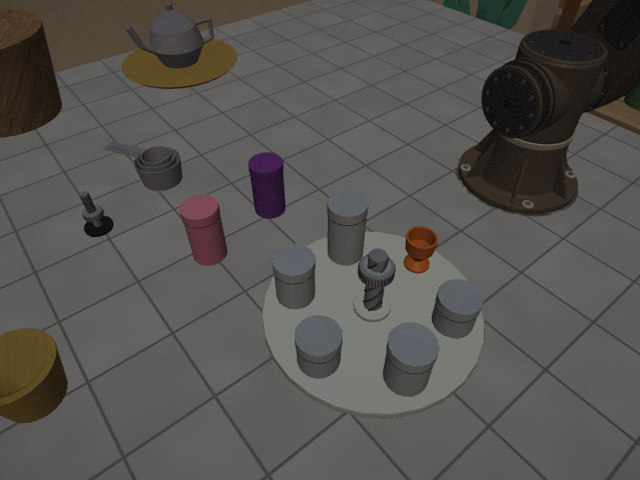

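View pics/side0.png

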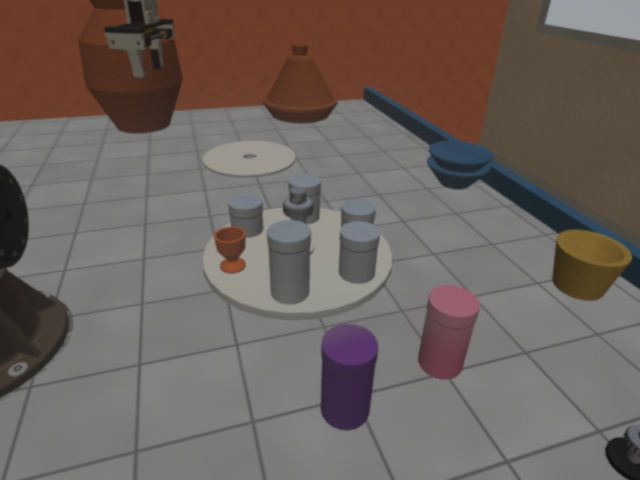

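Scene view: five aluminium tins stand on the susan. The tallest is at (347,228). The pink (205,228) and purple (267,185) look-alikes stand off the susan, so they're not meant. The collar is at (376,268); the bystander nut is at (95,215). I'll confirm in one crop.

```bash
cat > h.py <<'E'
from station import bot
import cv2, numpy as np
def proj(f,P):
    P=np.atleast_2d(P); c=P@f["view"][:3,:3].T+f["view"][:3,3]
    return np.c_[f["fx"]*c[:,0]/c[:,2]+f["cx"],f["fy"]*c[:,1]/c[:,2]+f["cy"]]
def onz(f,uv,z):
    R,t=f["view"][:3,:3],f["view"][:3,3]; o=-R.T@t
    d=R.T@np.r_[(uv[0]-f["cx"])/f["fx"],(uv[1]-f["cy"])/f["fy"],1]; return o+d*(z-o[2])/d[2]
def disc(c,r,z,n=180):
    a=np.linspace(0,2*np.pi,n); return np.c_[c[0]+r*np.cos(a),c[1]+r*np.sin(a),0*a+z]
def collar_mask(f,x,y,z,up=4):
    "silhouette of the collar with its mid at z"
    pts=np.r_[disc((x,y),25,z-10),disc((x,y),25,z+10)]
    m=np.zeros((480*up,640*up),np.uint8)
    h=cv2.convexHull((proj(f,pts)*up).astype(np.float32)).astype(np.int32)
    cv2.fillConvexPoly(m,h,1); return m
E
python3 - <<'E'
from h import *
out=[]
for c,(u,v) in (("scene",(365,270)),("side",(295,220))):
    f=bot.grab_frame(c)
    for n in ("susan","collar_mid","tall_tin_top"):
        for r in bot.regions_of(n,f)[:3]:
            m=r["region"]; vv,uu=np.nonzero(m); print(c,n,round(r["p"],2),m.sum(),uu.min(),uu.max(),vv.min(),vv.max(),uu.mean().round(1),vv.mean().round(1))
    a=f["frame"][v-75:v+75,u-50:u+50,::-1]
    out.append(cv2.resize(np.clip(a*1.5,0,255).astype(np.uint8),None,fx=4,fy=4,interpolation=cv2.INTER_CUBIC))
cv2.imwrite("pics/crop1.png",np.hstack(out))
E
```

```text
scene susan 0.72 20957 262 483 231 417 372.0 328.4
scene collar_mid 0.7 699 358 395 255 287 375.6 273.6
scene tall_tin_top 0.85 2403 179 227 194 264 204.1 228.4
scene tall_tin_top 0.71 1985 249 284 152 217 267.6 184.0
side susan 0.74 9860 203 392 188 319 296.0 268.8
side collar_mid 0.81 473 283 313 197 218 297.7 209.1
side tall_tin_top 0.89 4301 417 478 284 379 447.2 330.9
side tall_tin_top 0.81 3264 267 310 220 304 289.1 260.8
side tall_tin_top 0.7 5156 321 378 324 430 347.3 375.4
```

View pics/crop1.png

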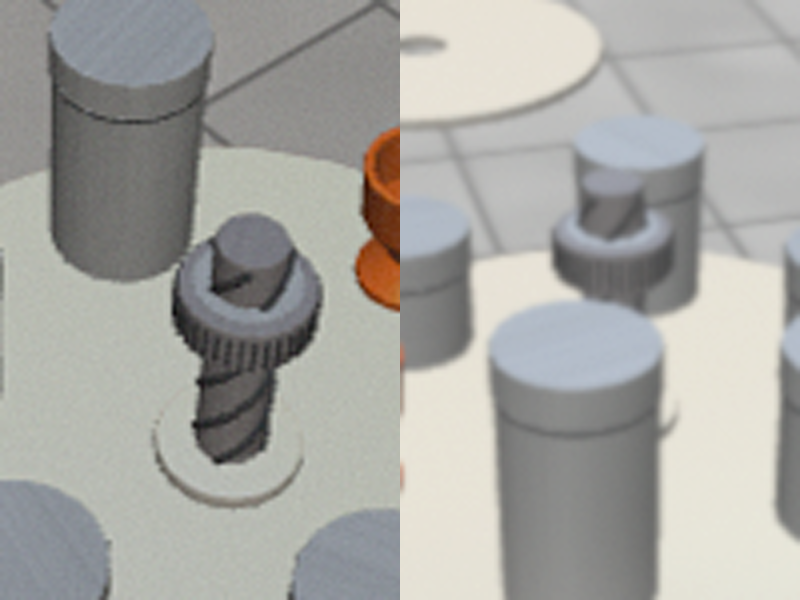

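The crop shows the tallest aluminium tin (left of the collar in scene, in front of it in side) and the knurled collar round the post. Post top is at about (378.8,255) in scene and (298,191) in side.

Run:
```python
from h import *
from scipy.optimize import least_squares
for c,pt,(l,r,b) in (("scene",(378.8,255),(358,395.5,287.5)),("side",(298,191),(283,314,219))):
    f=bot.grab_frame(c); p=onz(f,pt,146); print(c,"post",p.round(1))
    def res(q):
        u=proj(f,np.r_[disc(p[:2]+[q[1],0],25,q[0]-10),disc(p[:2]+[q[1],0],25,q[0]+10)])
        return [u[:,1].max()-b,(u[:,0].min()+u[:,0].max()-l-r)/2,]
    s=least_squares(res,[112,0]); u=proj(f,np.r_[disc(p[:2],25,s.x[0]-10),disc(p[:2],25,s.x[0]+10)])
    print("collar mid z, dx",s.x.round(1),"l,r",u[:,0].min().round(1),u[:,0].max().round(1),"top",u[:,1].min().round(1))
    if c=="scene":
        print("tall tin",onz(f,(347.5,205),140).round(1))
        for n in ((294,259),(318,337),(412,343),(458,297)): print([onz(f,n,z).round(0)[:2]-p[:2].round() for z in (90,110)])
s=bot.read_state(); from scipy.spatial.transform import Rotation as R
w=s["tcp_rot"]; print(R.from_quat(np.r_[w[1:],w[0]]).as_matrix().round(3).tolist(), s["tool_pos"])
```

```text
scene post [479.8  74.8 146. ]
collar mid z, dx [119.6   1.1] l,r 358.3 396.4 top 249.8
tall tin [441.5 -32.  140. ]
[array([  64., -107.]), array([ 74., -92.])]
[array([119.,  20.]), array([127.,  30.])]
[array([ 32., 101.]), array([ 43., 108.])]
[array([-70.,  90.]), array([-55.,  97.])]
side post [478.2  69.2 146. ]
collar mid z, dx [118.1   0.8] l,r 282.7 313.4 top 194.1
[[0.923, -0.385, -0.0], [-0.385, -0.923, -0.0], [-0.0, 0.0, -1.0]] [259.62872249 623.04218528 234.56320777]
```

Request:
send_rows([
  [8,8,-1,0,0,0.12,8.7],
  [14,14,-1,0,0,0.24,8.7],
  [20,20,-1,0,0,0.36,8.7],
  [26,26,-1,0,0,0.5,8.7],
  [32,32,-1,0,0,0.6,8.7],
  [38,38.5,-1,0,0,0.6,8.7],
  [41.4,42.4,-1,0,0,0.6,8.7],
  [41.4,42.4,-1,0,0,0.6,8.7],
  [41.4,42.4,-1,0,0,0.6,8.7],
  [41.4,42.4,-1,0,0,0.6,8.7],
  [41.4,42.4,-1,0,0,0.6,8.7],
  [41.4,42.4,-1,0,0,0.6,8.7],
  [41.4,42.4,-1,0,0,0.6,8.7],
], grip_force=40)

```text
time: 2.52
tool_pos: [478.6, 73.2, 244.6]
tcp_rot: [-0.0, 0.879, -0.477, 0.0]
ft_force: [-0.1, 0.3, 0.9]
width: 86.9
grasp_force: 0.0
```

Run:
```python
from h import *
s=bot.read_state(); print(s["tool_pos"],s["q"].round(3),s["time"])
f=bot.grab_frame("wrist"); cv2.imwrite("pics/wrist1.png",f["frame"][:,:,::-1]); print(f["fx"],f["cx"],f["cy"],f["view"].round(3).tolist())
for n in ("collar_mid","tall_tin_top"):
    for r in bot.recognise(n,f): print(n,round(r["p"],2),np.round(r["xyz"]))
```

```text
[478.55152661  73.21446846 244.64048343] [ 0.559  0.032 -0.379 -0.    -1.159  0.018] 2.525
371.64829954431775 316.936459441686 234.14200942484752 [[-0.838, -0.546, -0.0, 440.765], [-0.521, 0.801, 0.296, 150.624], [-0.161, 0.248, -0.955, 458.971], [0.0, 0.0, 0.0, 1.0]]
collar_mid 0.57 [488.  60. 125.]
tall_tin_top 0.94 [ 442. -208.   22.]
tall_tin_top 0.8 [447. -34. 142.]
```

View pics/wrist1.png

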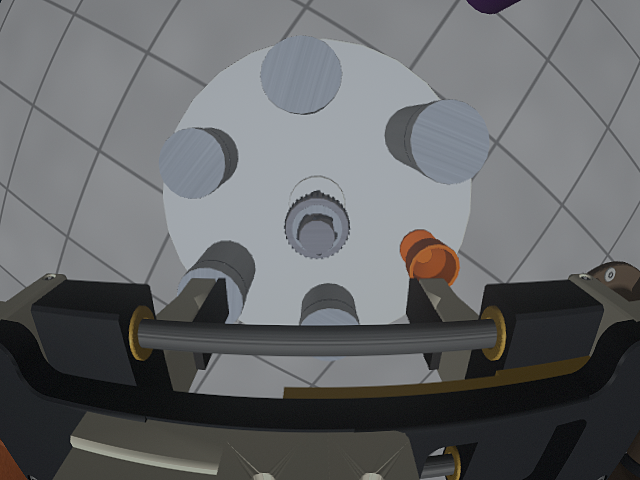

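The wrist view shows the post top at about (317,237), and the collar outline spanning u 285–350 and v 192–259.

```bash
cat >> h.py <<'E'
def fproj(f,P):
    P=np.atleast_2d(P); c=P@f["view"][:3,:3].T+f["view"][:3,3]
    r=np.hypot(c[:,0],c[:,1]); th=np.arctan2(r,c[:,2])
    return np.c_[f["cx"]+f["fx"]*th*c[:,0]/r,f["cy"]+f["fy"]*th*c[:,1]/r]
def fonz(f,uv,z):
    R,t=f["view"][:3,:3],f["view"][:3,3]; o=-R.T@t
    d=np.array([uv[0]-f["cx"],uv[1]-f["cy"]])/f["fx"]; th=np.hypot(*d)
    w=R.T@np.r_[d/th*np.sin(th),np.cos(th)]; return o+w*(z-o[2])/w[2]
E
python3 - <<'E'
from h import *
f=bot.grab_frame("wrist")
p=fonz(f,(317,237),146); print("post",p.round(1))
for z in (108,112,116,120):
    u=fproj(f,np.r_[disc(p,25,z-10),disc(p,25,z+10)]); print(z,u.min(0).round(1),u.max(0).round(1))
print("tin",fonz(f,(450,142),140).round(1))
a=f["frame"][180:270,265:370,::-1]
cv2.imwrite("pics/crop2.png",cv2.resize(a,None,fx=6,fy=6,interpolation=cv2.INTER_CUBIC))
E
```

```text
post [478.8  72.2 146. ]
108 [284.7 189.5] [349.3 256.3]
112 [284.3 190.4] [349.7 258.1]
116 [283.8 191.3] [350.2 260. ]
120 [283.4 192.3] [350.6 261.9]
tin [437.4 -36.4 140. ]
```

View pics/crop2.png

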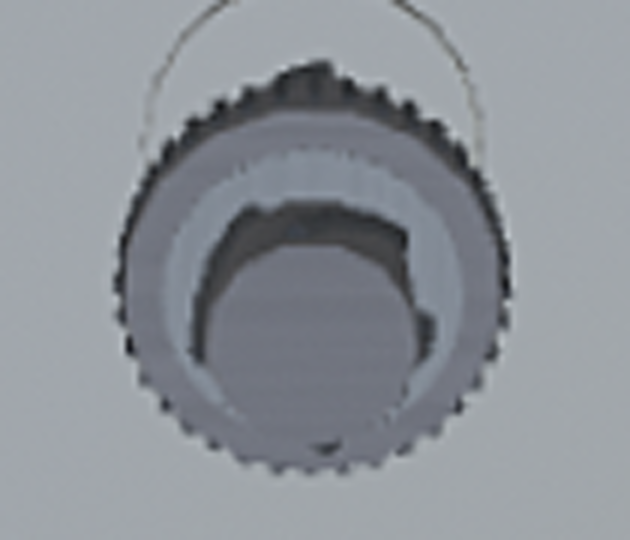

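Request:
send_rows([
  [0.1,0,5,0,0,0,8.7],
  [0.1,0,9,0,0,0,8.7],
  [0.1,0,12,0,0,0,8.7],
  [0.1,0,14,0,0,0,8.7],
  [0.1,0,14,0,0,0,8.7],
  [0.1,0,14,0,0,0,8.7],
  [0.1,0,14,0,0,0,4.5],
  [0.1,0,14,0,0,0,4.5],
  [0.1,0,14,0,0,0,4.5],
  [0.1,0,14,0,0,0,4.5],
  [0.1,0,14,0,0,0,4.5],
  [0.1,0,14,0,0,0,4.5],
], grip_force=40)

```text
time: 4.22
tool_pos: [479.7, 71.9, 104.7]
tcp_rot: [-0.0, 0.879, -0.477, 0.0]
ft_force: [2.1, 1.6, 0.5]
width: 48.3
grasp_force: 40.0
```

Request:
send_rows([
  [0.1,0,-0.16,0,0,-0.1,4.5],
  [0.1,0,-0.32,0,0,-0.2,4.5],
  [0.1,0,-0.48,0,0,-0.3,4.5],
  [0.1,0,-0.64,0,0,-0.4,4.5],
  [0.1,0,-0.8,0,0,-0.5,4.5],
  [0.1,0,-0.95,0,0,-0.6,4.5],
  [0.1,0,-1.11,0,0,-0.7,4.5],
  [0.1,0,-1.27,0,0,-0.8,4.5],
  [0.1,0,-1.43,0,0,-0.9,4.5],
  [0.1,0,-1.59,0,0,-1.0,4.5],
  [0.1,0,-1.59,0,0,-1.0,4.5],
  [0.1,0,-1.59,0,0,-1.0,4.5],
])

```text
time: 5.72
tool_pos: [480.3, 72.3, 120.7]
tcp_rot: [-0.001, 1.0, 0.003, 0.001]
ft_force: [-1.7, 8.2, 0.8]
width: 48.3
grasp_force: 40.0
```

Run:
```python
from h import *
s=bot.read_state(); print(s["tool_pos"],s["q"].round(3),s["time"],s["ft_force"],s["wrist_torque"],s["width"])
out=[]
for c,(u,v) in (("scene",(365,255)),("side",(295,210))):
    f=bot.grab_frame(c); a=f["frame"][v-75:v+75,u-50:u+50,::-1]
    out.append(cv2.resize(np.clip(a*1.5,0,255).astype(np.uint8),None,fx=4,fy=4,interpolation=cv2.INTER_CUBIC))
cv2.imwrite("pics/crop3.png",np.hstack(out))
```

```text
[480.25724006  72.33162541 120.68796248] [ 0.554  0.157 -0.553 -0.002 -0.859  1.023] 5.725 [-1.66238161  8.23456904  0.75393424] [3.0234032  0.65674931 0.0891125 ] 48.29525120808195
```

View pics/crop3.png

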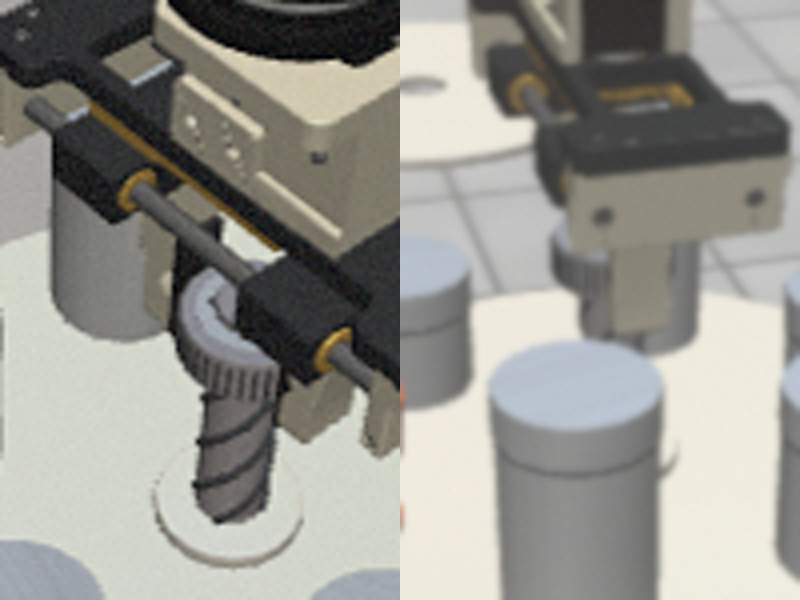

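The collar came up with the grip: its lower edge moved from v 287.5 to about 281 in scene. I'll release it, back off and measure.

Request:
send_rows([
  [0,0,0,0,0,0,8.7],
  [0,0,0,0,0,0,8.7],
  [0,0,0,0,0,0,8.7],
  [0,0,0,0,0,0,8.7],
  [0,0,-4,0,0,0,8.7],
  [0,0,-9,0,0,0,8.7],
  [0,0,-12.4,0,0,0,8.7],
  [0,0,-12.4,0,0,0,8.7],
  [0,0,-12.4,0,0,0,8.7],
  [0,0,-12.4,0,0,0,8.7],
])

```text
time: 7.08
tool_pos: [479.2, 70.4, 243.3]
tcp_rot: [0.0, 1.0, 0.003, -0.001]
ft_force: [0.5, 0.5, 0.2]
width: 86.9
grasp_force: 0.0
```

Run:
```python
from h import *
s=bot.read_state(); print(s["tool_pos"],s["time"],s["ft_force"])
out=[]
for c,(u,v) in (("wrist",(317,225)),("scene",(376,265)),("side",(298,205))):
    f=bot.grab_frame(c); np.savez(f"{c}.npz",**{k:f[k] for k in("fx","fy","cx","cy","view","frame")})
    a=f["frame"][v-60:v+60,u-42:u+42,::-1]; print(c,"origin",u-42,v-60)
    out.append(cv2.resize(np.clip(a*1.4,0,255).astype(np.uint8),(264,377),interpolation=cv2.INTER_CUBIC))
cv2.imwrite("pics/crop4.png",np.hstack(out))
```

```text
[479.17744947  70.42999436 243.2699625 ] 7.075 [0.50582987 0.52937974 0.23724296]
wrist origin 275 165
scene origin 334 205
side origin 256 145
```

View pics/crop4.png

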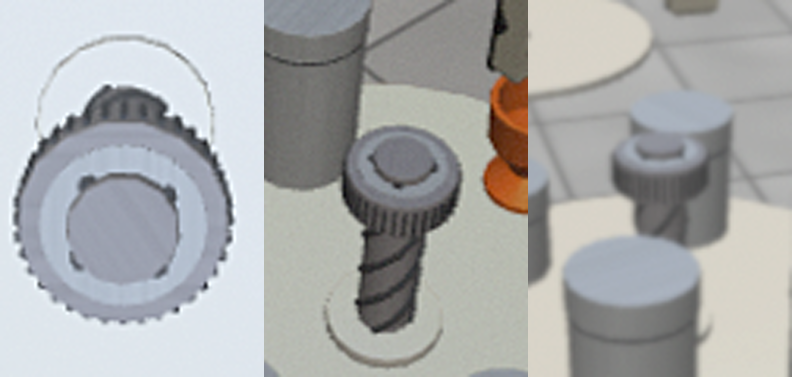

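Run:
```python
from h import *
M={"wrist":((313.8,237.5),(279.8,349.1,None,267.5)),"scene":((377.9,255.6),(359.1,396.7,244.8,280.4)),"side":((298.3,191.8),(282.7,313,186.7,209.3))}
for c,(pt,e) in M.items():
    f=dict(np.load(c+".npz")); w=c=="wrist"; p=(fonz if w else onz)(f,pt,146); print(c,p.round(1),e)
    for z in (124,127,130,133):
        u=(fproj if w else proj)(f,np.r_[disc(p,25,z-10),disc(p,25,z+10)]); print(z,u[:,0].min().round(1),u[:,0].max().round(1),u[:,1].min().round(1),u[:,1].max().round(1))
    # inner check: post top size
    u=(fproj if w else proj)(f,disc(p,13,146)); print("posttop",u.min(0).round(1),u.max(0).round(1))
```

```text
wrist [479.9  72.7 146. ] (279.8, 349.1, None, 267.5)
124 279.7 348.2 193.4 264.4
127 279.3 348.6 194.2 265.9
130 278.9 348.9 195.0 267.4
133 278.5 349.2 195.7 269.0
posttop [295.2 219.5] [332.4 255. ]
scene [481.4  74.8 146. ] (359.1, 396.7, 244.8, 280.4)
124 357.6 395.9 248.1 285.6
127 357.8 396.1 246.6 284.2
130 357.9 396.4 245.1 282.8
133 358.0 396.7 243.6 281.3
posttop [368.1 248.5] [387.8 262.9]
side [477.9  66.3 146. ] (282.7, 313, 186.7, 209.3)
124 282.9 313.7 191.7 216.7
127 282.9 313.8 190.1 215.1
130 282.8 313.8 188.5 213.5
133 282.8 313.8 186.8 211.8
posttop [290.2 188.3] [306.4 195.4]
```

Views from different cameras put the collar middle at 128–133 mm, which is too coarse. I'll probe the collar's top rim gently with the fingertips, 40 mm apart so they straddle the post.

Request:
send_rows([
  [0.1,-0.2,3,0,0,0,4.0],
  [0.1,-0.2,6,0,0,0,4.0],
  [0.1,-0.2,8,0,0,0,4.0],
  [0.1,-0.2,8.7,0,0,0,4.0],
  [0.1,-0.2,8.7,0,0,0,4.0],
  [0.1,-0.2,8.7,0,0,0,4.0],
  [0.1,-0.2,8.7,0,0,0,4.0],
])

```text
time: 8.1
tool_pos: [481.2, 73.0, 158.2]
tcp_rot: [-0.0, 1.0, 0.003, 0.001]
ft_force: [0.5, -0.3, 0.4]
width: 40.1
grasp_force: 0.0
```

Request:
send_rows([
  [0,0,0.1,0,0,0,4.0],
  [0,0,0.2,0,0,0,4.0],
  [0,0,0.3,0,0,0,4.0],
  [0,0,0.3,0,0,0,4.0],
])

```text
time: 8.6
tool_pos: [480.7, 72.7, 154.4]
tcp_rot: [0.0, 1.0, 0.003, -0.0]
ft_force: [-0.0, 1.2, 0.4]
width: 40.3
grasp_force: 0.0
```

Request:
send_rows([
  [0,0,0.1,0,0,0,4.0],
  [0,0,0.2,0,0,0,4.0],
  [0,0,0.2,0,0,0,4.0],
])

```text
time: 8.98
tool_pos: [480.7, 72.7, 152.4]
tcp_rot: [0.0, 1.0, 0.003, -0.0]
ft_force: [0.3, 0.4, 0.1]
width: 40.1
grasp_force: 0.0
```

Request:
send_rows([
  [0,0,0.05,0,0,0,4.0],
  [0,0,0.1,0,0,0,4.0],
  [0,0,0.1,0,0,0,4.0],
])

```text
time: 9.35
tool_pos: [480.8, 72.7, 151.4]
tcp_rot: [0.0, 1.0, 0.003, -0.0]
ft_force: [1.1, -0.4, 0.3]
width: 39.9
grasp_force: 0.0
```

Request:
send_rows([
  [0,0,0.05,0,0,0,4.0],
  [0,0,0.1,0,0,0,4.0],
  [0,0,0.1,0,0,0,4.0],
])

```text
time: 9.72
tool_pos: [480.7, 72.7, 150.4]
tcp_rot: [0.0, 1.0, 0.003, -0.0]
ft_force: [-0.1, -0.5, 0.6]
width: 40.3
grasp_force: 0.0
```

Request:
send_rows([
  [0,0,0.05,0,0,0,4.0],
  [0,0,0.05,0,0,0,4.0],
])

```text
time: 9.98
tool_pos: [480.7, 72.8, 149.9]
tcp_rot: [0.0, 1.0, 0.003, -0.0]
ft_force: [0.9, -0.6, 0.4]
width: 39.7
grasp_force: 0.0
```

Request:
send_rows([
  [0,0,0.05,0,0,0,4.0],
  [0,0,0.05,0,0,0,4.0],
])

```text
time: 10.22
tool_pos: [480.8, 72.8, 149.4]
tcp_rot: [0.0, 1.0, 0.003, -0.0]
ft_force: [0.5, -0.0, -0.7]
width: 40.0
grasp_force: 0.0
```

Tips are at 141.4 mm with no contact yet.

Request:
send_rows([
  [0,0,0.05,0,0,0,4.0],
  [0,0,0.05,0,0,0,4.0],
])

```text
time: 10.48
tool_pos: [480.9, 72.8, 149.1]
tcp_rot: [-0.0, 1.0, 0.003, 0.0]
ft_force: [-0.1, -0.2, 1.8]
width: 39.9
grasp_force: 0.7
```

Request:
send_rows([
  [0,0,0.05,0,0,0,4.0],
  [0,0,0.05,0,0,0,4.0],
])

```text
time: 10.72
tool_pos: [480.9, 72.8, 149.0]
tcp_rot: [-0.0, 1.0, 0.003, 0.0]
ft_force: [-2.2, 0.3, 6.2]
width: 39.9
grasp_force: 3.0
```

Request:
send_rows([
  [0,0,0.05,0,0,0,4.0],
  [0,0,0.05,0,0,0,4.0],
])

```text
time: 10.98
tool_pos: [481.0, 72.8, 148.9]
tcp_rot: [-0.0, 1.0, 0.003, 0.0]
ft_force: [-2.9, -0.5, 10.3]
width: 40.0
grasp_force: 4.8
```

Contact came at TCP 149.1, so the collar top is about 141.1. I'll touch the post top (known to be 146 high) to calibrate the tip height.

Request:
send_rows([
  [0,0,-0.5,0,0,0,4.0],
  [0,0,-1.2,0,0,0,4.0],
  [0,0,-1.2,0,0,0,0],
  [0,0,-1.2,0,0,0,0],
  [0,0,-1.2,0,0,0,0],
  [0,0,-1.2,0,0,0,0],
  [0,0,-1.0,0,0,0,0],
  [0,0,-0.8,0,0,0,0],
  [0,0,-0.8,0,0,0,0],
  [0,0,-0.8,0,0,0,0],
])

```text
time: 12.22
tool_pos: [480.8, 72.8, 155.9]
tcp_rot: [0.0, 1.0, 0.003, -0.0]
ft_force: [-0.3, -0.2, 0.4]
width: 0.2
grasp_force: 0.0
```

Request:
send_rows([
  [0,0,0.05,0,0,0,0],
  [0,0,0.1,0,0,0,0],
  [0,0,0.1,0,0,0,0],
])

```text
time: 12.6
tool_pos: [480.8, 72.8, 154.9]
tcp_rot: [0.0, 1.0, 0.003, -0.0]
ft_force: [0.8, -0.1, 0.2]
width: 0.4
grasp_force: 0.0
```

Request:
send_rows([
  [0,0,0.05,0,0,0,0],
  [0,0,0.05,0,0,0,0],
])

```text
time: 12.85
tool_pos: [480.8, 72.7, 154.4]
tcp_rot: [0.0, 1.0, 0.003, -0.0]
ft_force: [0.4, -1.0, 0.0]
width: 0.5
grasp_force: 0.0
```

Request:
send_rows([
  [0,0,0.05,0,0,0,0],
  [0,0,0.05,0,0,0,0],
])

```text
time: 13.1
tool_pos: [480.8, 72.7, 154.3]
tcp_rot: [0.0, 1.0, 0.003, 0.0]
ft_force: [-2.5, 0.6, 4.6]
width: 0.5
grasp_force: 2.4
```

Calibrated, the collar top is at about 140.75, which is 0.75 mm high. I'll regrip and turn it back 0.047 rad.

Request:
send_rows([
  [0,0,-1,0,0,0,0],
  [0,0,-1,0,0,0,8.7],
  [0,0,-1,0,0,0,8.7],
  [0,0,-1,0,0,0,8.7],
  [0,0,-1,0,0,0,8.7],
  [0,0,-1,0,0,0,8.7],
  [-0.05,0,1.5,0,0,0,8.7],
  [-0.05,0,3.3,0,0,0,8.7],
  [-0.05,0,3.3,0,0,0,8.7],
  [-0.05,0,3.3,0,0,0,8.7],
  [-0.05,0,3.3,0,0,0,4.5],
  [-0.05,0,3.3,0,0,0,4.5],
  [-0.05,0,3.3,0,0,0,4.5],
  [-0.05,0,3.3,0,0,0,4.5],
  [-0.05,0,3.3,0,0,0,4.5],
  [-0.05,0,3.3,0,0,0,4.5],
], grip_force=40)

```text
time: 15.1
tool_pos: [480.3, 72.7, 121.0]
tcp_rot: [0.0, 1.0, 0.003, 0.0]
ft_force: [-0.3, -0.6, 1.5]
width: 48.1
grasp_force: 40.0
```

Request:
send_rows([
  [0,0,0.037,0,0,0.024,4.5],
  [0,0,0.075,0,0,0.047,4.5],
  [0,0,0.075,0,0,0.047,4.5],
  [0,0,0.075,0,0,0.047,4.5],
])

```text
time: 15.6
tool_pos: [480.3, 72.7, 120.2]
tcp_rot: [0.0, 1.0, -0.021, -0.0]
ft_force: [0.4, -3.2, 2.2]
width: 48.3
grasp_force: 40.0
```

Request:
send_rows([
  [0,0,0,0,0,0,8.7],
  [0,0,0,0,0,0,8.7],
  [0,0,0,0,0,0,8.7],
  [0,0,0,0,0,0,8.7],
  [0,0,-3.6,0,0,0,4.0],
  [0,0,-3.6,0,0,0,4.0],
  [0,0,-3.6,0,0,0,4.0],
  [0,0,-3.1,0,0,0,4.0],
  [0,0,-2.93,0,0,0,4.0],
  [0,0,-2.93,0,0,0,4.0],
])

```text
time: 16.85
tool_pos: [480.0, 72.6, 148.9]
tcp_rot: [0.0, 1.0, -0.021, -0.001]
ft_force: [-0.2, 0.0, 0.3]
width: 40.4
grasp_force: 0.0
```

Request:
send_rows([
  [0,0,0.03,0,0,0,4.0],
  [0,0,0.03,0,0,0,4.0],
])

```text
time: 17.1
tool_pos: [480.3, 72.8, 149.2]
tcp_rot: [0.0, 1.0, -0.021, 0.0]
ft_force: [-1.3, 0.4, -0.5]
width: 39.7
grasp_force: 0.0
```

Request:
send_rows([
  [0,0,0.04,0,0,0,4.0],
  [0,0,0.04,0,0,0,4.0],
])

```text
time: 17.35
tool_pos: [480.3, 72.8, 148.8]
tcp_rot: [-0.0, 1.0, -0.021, 0.0]
ft_force: [-0.4, 0.8, -0.2]
width: 40.1
grasp_force: 0.0
```

Request:
send_rows([
  [0,0,0.04,0,0,0,4.0],
  [0,0,0.04,0,0,0,4.0],
])

```text
time: 17.6
tool_pos: [480.3, 72.8, 148.4]
tcp_rot: [0.0, 1.0, -0.021, -0.0]
ft_force: [-0.1, -1.0, 0.6]
width: 40.2
grasp_force: 0.0
```

Request:
send_rows([
  [0,0,0.03,0,0,0,4.0],
  [0,0,0.03,0,0,0,4.0],
])

```text
time: 17.85
tool_pos: [480.3, 72.8, 148.3]
tcp_rot: [-0.0, 1.0, -0.021, 0.0]
ft_force: [-0.2, 0.4, 2.2]
width: 39.8
grasp_force: 0.9
```

Contact at 148.3, so the collar top is at about 140.0. I'll back off, check the scene and hand in.

Request:
send_rows([
  [0,0,-3,0,0,0,4.0],
  [0,0,-8,0,0,0,8.7],
  [0,0,-12,0,0,0,8.7],
  [0,0,-12,0,0,0,8.7],
  [0,0,-12,0,0,0,8.7],
  [0,0,-12,0,0,0,8.7],
])

```text
time: 18.6
tool_pos: [479.7, 72.5, 266.9]
tcp_rot: [0.0, 1.0, -0.021, -0.001]
ft_force: [0.5, 0.1, -0.5]
width: 83.6
grasp_force: 0.0
```

Run:
```python
from h import *
f=bot.grab_frame("scene"); cv2.imwrite("pics/end.png",f["frame"][:,:,::-1]); print(bot.read_state()["tool_pos"])
```

```text
[479.76823508  72.51978483 266.95696554]
```

View pics/end.png

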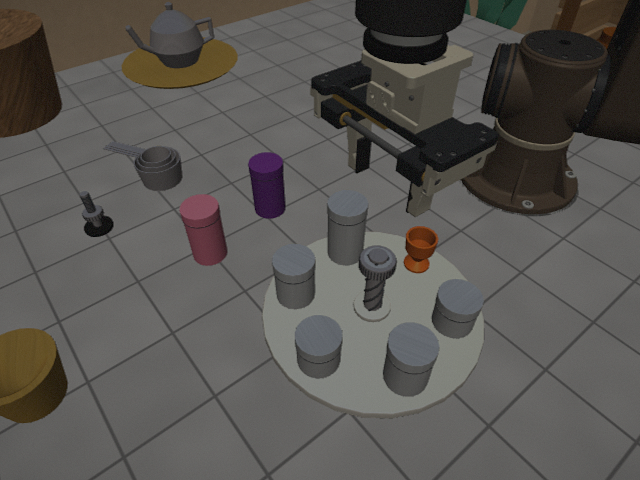

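The collar is raised at (377,262), the tallest tin still stands at (347,228), and the gripper is clear of everything.

```bash
python3 -c "
from station import bot
print(bot.finish_job())"
```

```text
the job is handed in; nothing more can be done
None
```

The collar's top face is at about 140.0 mm, level with the tallest tin's top by fingertip touch; I let go of it, the tin is still in its place, and I handed the job in at about 18.7 s.

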